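# Check the dial gauge on the flat glass and gauge the red-ringed lens

## Task

Take the dial gauge out of its stand and check it: hold it upright on the middle of the flat reference glass for a second, plunger pressed about half way in. Then bring it to the lens with the red ring, put its tip in the middle of the ring with the gauge square to the lens there (in line with the tilted lens's own axis), press the plunger gently about half way in again, and finish like that, still holding the gauge steady in place. Never press hard, and leave the blue-ringed lens and the other things alone.

Things in the scene. Friction and masses are not known exactly. Their poses are not given: they have to be found in the camera images.
- gauge: loose hand dial gauge, 0.16 kg, upright in its stand at first. Origin: lower end of its stem, on its axis; z along the axis up to the handle; dial face to +x. Upward: stem 14 mm dia. z 0-36; collar 34 mm dia. z 36-42 (rests on the stand); dial case 56 mm dia., 20 mm thick in x, z 42-98; orange square handle 28 x 28 mm, z 96-152 (grip at z 124 from above, either pair of sides)
- plunger (a joint): how far the gauge's sprung plunger is pushed in, m: 0 fully out, 0.010 fully in (hard stop). Spring: about 1.05 N to start moving, plus 0.35 N per mm (about 2.8 N half way, 4.6 N just before the stop)
- gauge_tip (a point): the lowest point of the brass ball tip (8 mm diameter) of the gauge's plunger; on the gauge's axis, 18 mm below the gauge's origin when the plunger is out, and it rises with the plunger
- stand_mouth (a point): centre of the top of the fixed grey gauge stand (block 90 x 90 x 60 mm high, its top 60 mm above the table); its vertical through hole is 19 mm in diameter. The gauge hangs in it with its stem and plunger 54 mm deep: lift it straight up by 60 mm or more to free it. z up
- flat_top (a point): centre of the top of the fixed flat reference glass: a level pale glass disc 64 mm in diameter in a black 90 mm base, its top 20 mm above the table; z up
- lens_red: pale blue convex lens blank 70 mm in diameter, fixed in a RED 78 mm rim on an aluminium cradle, with a RED ring (20 mm diameter) round the middle of its dome. Origin: on the lens surface at the centre of the ring, 66 mm above the table; z is the outward normal there, leaning 18 degrees (0.314 rad) from vertical towards the cradle's -x side (roughly towards the robot). Dome radius 90 mm
- lens_blue: a second lens blank on a like cradle, same sizes and frame, but in a BLUE rim and with a BLUE ring: not to be touched. The two may stand in each other's place
- spray: blue spray bottle, 52 mm diameter, 150 mm high, loose bystander; origin under its centre
- jar: white jar, green lid, 68 mm diameter, 70 mm high, loose bystander; origin under its centre
- spectacles: pair of black spectacles, 130 mm wide, 145 mm deep, about 42 mm high, standing open on the table, loose bystander; origin between the temples on the table
- frame_box: cardboard box 110 x 190 x 55 mm high, loose bystander; origin under its centre
- screwdriver: screwdriver 160 mm long lying flat, loose bystander; its origin lies along the tool, on the table
Mind the look-alikes: they are no part of the job. Leave any yellow look-alike of the part that bears flat_top alone.

How it is judged:
On the way:
1. the gauge, held in the gripper, is upright (within 8 degrees) on the middle of the flat glass (within 12 mm) with its plunger pressed in 2 to 8 mm, for 0.5 s (contact force between the fingers and gauge above 1 N and value of joint plunger between 0.002 and 0.008 m and horizontal distance between gauge_tip and flat_top below 0.012 m and angle between gauge's own z axis and vertical below 0.14 rad and contact force between gauge and flat above 0.5 N), for 0.5 s.
At the end, for the whole second after the job is handed in: The gripper still holds the gauge; its tip is within 6 mm of the centre of the red ring and presses the lens with 0.5 to 7 N, the plunger is 2 to 8 mm in, the gauge's axis is within 8 degrees of the lens's axis there, and the gauge is at rest (contact force between the fingers and gauge above 1 N and value of joint plunger between 0.002 and 0.008 m and distance between gauge_tip and lens_red below 0.006 m and angle between the z axis of gauge and the z axis of lens_red, either way round below 0.14 rad and angle between gauge's own z axis and vertical below 1 rad and contact force between gauge and lens_red between 0.5 and 7 N and linear speed of gauge below 0.02 m/s); the arm keeps its last pose, push and grip.
It fails at once if the gauge presses the red-ringed lens or the flat glass with more than 15 N (contact force between gauge and lens_red above 15 N or contact force between gauge and flat above 15 N).
It fails at once if the robot itself, not the gauge, pushes on the red-ringed lens (contact force between any of the arm, the fingers and lens_red above 2 N).
It fails at once if the blue-ringed lens is touched (contact force between any of gauge, the arm, the fingers and lens_blue above 0.5 N).
It fails at once if a bystander is moved by more than 30 mm (distance of any of spray, jar, spectacles, frame_box, screwdriver from where it was at the start of the episode above 0.03 m).
It also fails if it takes over 51 s, if anything falls off the work surface, if the arm or the gripper's body presses on something with over 40 N, if the wrist force passes 120 N, or if a joint passes its speed limit or range.

## Robot

A 7-joint arm with a two-finger parallel gripper is mounted at the origin on the work surface. World frame = base frame: x ahead of the robot, y to its left, z up, the work surface at z = 0. Lengths are in m, angles in rad, forces in N, time in s.
With the tool pointing down it reaches from about 0.4 to 0.85 m from the base axis. Payload 10.4 kg.
Tool frame: the origin (TCP) lies at the very end of the fingers, on their centre line; the grasp point (between the pads) lies 19 mm behind it (grip_point_offset is the distance from the TCP to the grasp point, in m); z points along the fingers, y is the line along which they close (so a half turn about z gives the same grasp; the last joint's range is limited). The gripper opens to 87 mm and grips with 3 to 60 N. Pads are 19 mm wide; open, the fingers measure 117 mm over their backs; the gripper's body (75 mm by 190 mm) begins 51 mm behind the grasp point.
Start: joints at [-1.193, 0.332, -0.065, 1.46, 0.022, 1.35, -0.088], TCP at [0.244, 0.575, 0.223] pointing down, gripper open.
Joint ranges: [-2.6, 2.6], [-0.5, 2.12], [-1.47, 1.34], [0.16, 2.42], [-1.27, 4.41], [0.06, 2.06], [-2.6, 2.6]. Speed limits (rad/s): [2.22, 2.22, 2.79, 2.79, 3.14, 3.14, 3.14].

## Interface

Orientations are given as a unit quaternion [x, y, z, w].
In Python, from bench import * gives the robot as it stands.
- The arm moves only by the tool play_rows, never from a script. Its argument "increments" is text: rows parted by semicolons, each of 7 numbers parted by spaces: the turn, a rotation vector about the tool's x, y, z in rad, then the shift along the tool's x, y, z in m, then the opening, from 0 (shut) to 1 (fully open). A call has 1 to 8 rows; each row is the pose to reach, as a shift and turn from the pose commanded when the call began, along the tool's axes at that moment; what a row does not reach only later rows make up. A row lasts 1/10 s, in which the tool goes at most 50 mm and 8.59 degrees, less where a joint would pass 70% of its speed; a pose out of reach is approached as far as the arm can. A call with a gripper value outside its range is refused whole. The fingers move at their own pace and stop on an object; "grip_force" is the grip in N (left out, the last holds). Time passes only in rows, so rows that repeat a pose let the fingers close. It gives the time, the measured TCP pose, the force, the opening and the grip force at its end, in the units of the state.
- read_state(): the state, without advancing time (a new reading comes with each control period).
- camera(name): name is "scene" or "top"; returns a dict with "color" (420x560x3 uint8, red, green, blue), "fx", "fy", "cx", "cy" (pixels), "camera_from_world" (4x4, takes a point from world to camera coordinates). Camera axes: x right, y down, z forward; pixel columns grow to the right and rows downward; lengths in m; the calibration is good to about 2 mm. A picture is of the moment at which its call begins. There is no depth.
- close_job(): hands the job in; it is judged then, once.
The state is a dict: "time": time; "joint_positions": joint angles; "joint_vel": joint speeds; "joint_torque": joint torques, N m; "ee_pos": TCP position; "eef_rot": TCP orientation; "ft_force": force on the tool from outside, world axes, zero at the start; "torque": the same for the moment, N m; "width": finger opening in m; "grip_force": force on a finger pad.
Only numpy, scipy, OpenCV 4.12 (cv2) and the standard library are available. Lean on these libraries where they do the work, as an engineer would, in place of code of your own. Each camera call takes 0.05 s, during which the arm holds its last target. There are 200 camera calls.

## Working session

There is one attempt and no reset: what is moved stays moved. The work goes in short steps, Python scripts to look and compute and a tool call to move; the robot and the scene stay as the last step left them, time stands still between calls to the robot, and variables do not carry over. Pictures are saved under pics/ and viewed, at most 10 in all, crops included, and the job is handed in when it is done.

Besides the shell and the picture viewer there is one more tool, called after "Emit:" as name(argument=value, ...) on one line, values as JSON. play_rows: Moves the arm, as the interface text tells. Its arguments: {"type":"object","properties":{"increments":{"type":"string"},"grip_force":{"type":"number"}},"required":["increments"]}

```bash
mkdir -p pics; ls; python3 - <<'E'
from bench import *
import cv2,numpy as np,pickle
s=read_state();print({k:np.round(v,3) for k,v in s.items()})
d={}
for n in("scene","top"):
    c=camera(n);d[n]=c;cv2.imwrite(f"pics/{n}0.png",c["color"][:,:,::-1]);print(n,c["fx"],c["cx"],c["cy"],np.round(c["camera_from_world"],3).tolist())
pickle.dump(d,open("c0.pkl","wb"))
E
```

```text
pics
{'time': np.float64(0.0), 'joint_positions': array([-1.193,  0.333, -0.065,  1.461,  0.022,  1.35 , -0.089]), 'joint_vel': array([-0.001,  0.   , -0.001,  0.001, -0.001,  0.   ,  0.001]), 'joint_torque': array([-1.0000e-03, -6.2324e+01,  2.4000e-02, -3.8991e+01, -6.1000e-02,
        4.0000e-02,  0.0000e+00]), 'ee_pos': array([0.244, 0.575, 0.222]), 'eef_rot': array([ 0.199,  0.98 , -0.001, -0.   ]), 'ft_force': array([ 0.164, -1.383,  0.281]), 'torque': array([-0.011,  0.009,  0.03 ]), 'grip_force': np.float64(0.0), 'width': np.float64(0.087)}
scene 524.3202974971623 280.3028983445192 207.49658816232073 [[-0.395, 0.919, 0.006, 0.287], [0.789, 0.342, -0.511, -0.391], [-0.471, -0.197, -0.86, 1.573], [0.0, 0.0, 0.0, 1.0]]
top 384.2903589716598 284.3304850309885 211.18666303262697 [[0.112, -0.994, 0.005, -0.132], [-0.971, -0.111, -0.21, 0.565], [0.209, 0.019, -0.978, 0.851], [0.0, 0.0, 0.0, 1.0]]
```

View pics/scene0.png

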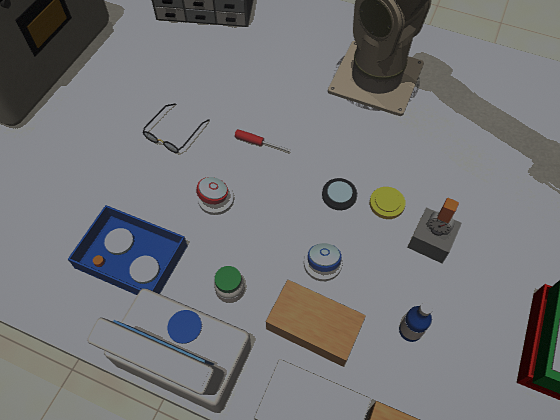

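View pics/top0.png

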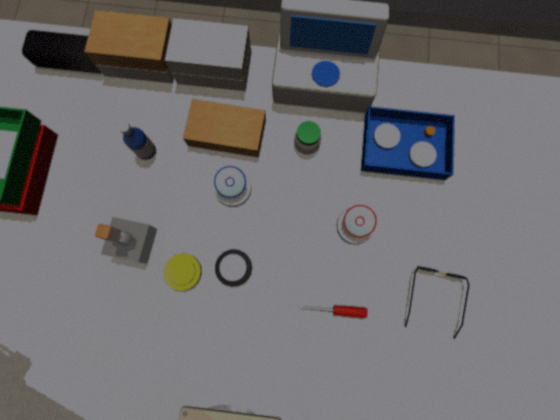

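Scene view: the red lens is at about (212,190), flat glass (340,193), yellow decoy (388,201), blue lens (324,258), gauge handle (449,210) and stand (436,235). In the top view they are at (360,221), (233,267), (182,272), (230,184), (104,232) and (130,242). Next I'll measure them.

```bash
cat > h.py <<'E'
import numpy as np,cv2
def ray(c,u,v):
    T=np.array(c["camera_from_world"]);R=T[:3,:3];o=-R.T@T[:3,3]
    d=R.T@np.array([(u-c["cx"])/c["fx"],(v-c["cy"])/c["fy"],1]);return o,d/np.linalg.norm(d)
def onz(c,p,z):
    o,d=ray(c,*p);return o+d*(z-o[2])/d[2]
def tri(c1,p1,c2,p2):
    a,d=ray(c1,*p1);b,e=ray(c2,*p2)
    s=np.linalg.lstsq(np.c_[d,-e],b-a,rcond=None)[0]
    x,y=a+s[0]*d,b+s[1]*e;return (x+y)/2,np.linalg.norm(x-y)
def proj(c,P):
    q=np.array(c["camera_from_world"])@np.r_[P,1];return np.array([c["cx"]+c["fx"]*q[0]/q[2],c["cy"]+c["fy"]*q[1]/q[2]])
def mask(c,name,win=None):
    h=cv2.cvtColor(c["color"],cv2.COLOR_RGB2HSV);H,S,V=h[...,0],h[...,1],h[...,2]
    m={"red":((H<8)|(H>172))&(S>60)&(V>60),"blue":(H>100)&(H<130)&(S>90)&(V>50),"orange":(H>5)&(H<18)&(S>140)&(V>60),"dark":(V<70)}[name].astype(np.uint8)
    if win is not None:
        w=np.zeros_like(m);u0,v0,u1,v1=win;w[v0:v1,u0:u1]=1;m*=w
    return m
def blobs(m,amin=8):
    n,_,st,ce=cv2.connectedComponentsWithStats(m,connectivity=8)
    return [(st[i].tolist(),np.round(ce[i],1).tolist()) for i in range(1,n) if st[i][4]>=amin]
E
python3 - <<'E'
from h import *
import pickle
d=pickle.load(open("c0.pkl","rb"));S,T=d["scene"],d["top"]
for n,c,w in (("red",S,(190,170,235,215)),("red",T,(335,198,385,248)),("blue",S,(300,235,350,285)),("blue",T,(205,160,255,208)),("orange",S,(430,190,470,230)),("orange",T,(85,215,130,245)),("dark",S,(318,174,362,212)),("dark",T,(210,245,256,290))):
    print(n,"S" if c is S else "T",blobs(mask(c,n,w)))
a=cv2.resize(S["color"][165:225,185:265],None,fx=5,fy=5,interpolation=3);a=np.hstack([a,cv2.resize(T["color"][195:255,325:405],None,fx=5,fy=5,interpolation=3)])
b=cv2.resize(S["color"][185:265,395:475],None,fx=5,fy=5,interpolation=3)[:300];b=np.hstack([b,cv2.resize(T["color"][210:270,85:165],None,fx=5,fy=5,interpolation=3)])
cv2.imwrite("pics/crop.png",np.vstack([a,b])[:,:,::-1])
E
```

```text
red S [([196, 177, 32, 28, 188], [208.4, 195.2]), ([209, 182, 9, 8, 28], [212.9, 185.6])]
red T [([343, 205, 34, 33, 198], [359.5, 220.9]), ([355, 216, 10, 10, 37], [359.4, 220.5])]
blue S [([308, 246, 33, 26, 212], [323.2, 264.1]), ([320, 248, 10, 8, 32], [324.3, 251.6])]
blue T [([235, 167, 11, 26, 33], [242.3, 179.2]), ([215, 168, 8, 9, 11], [218.1, 171.7])]
orange S [([438, 198, 20, 25, 277], [447.7, 209.9])]
orange T [([96, 225, 14, 13, 132], [102.5, 231.2])]
dark S [([322, 178, 35, 32, 451], [338.5, 196.3])]
dark T [([215, 250, 37, 37, 449], [233.8, 268.4])]
```

View pics/crop.png

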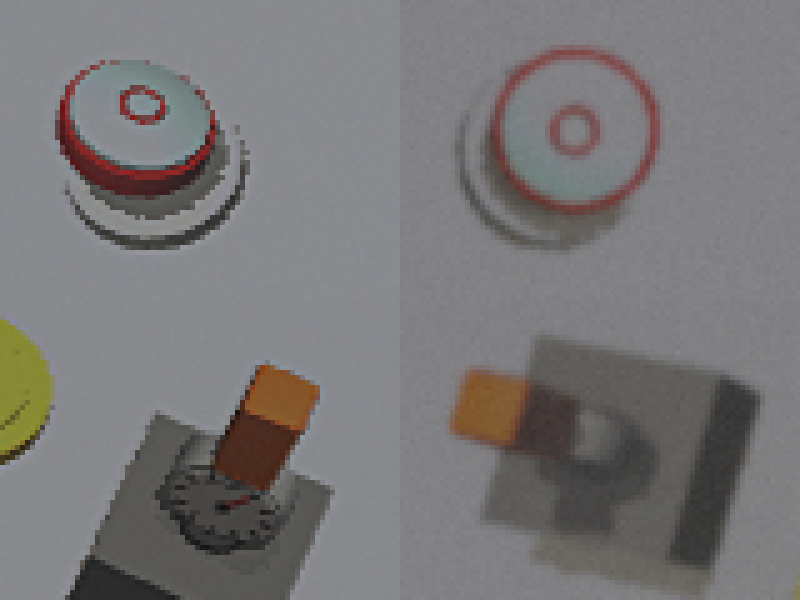

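The crop shows sharp red ring centres, the handle's top face with its centre at scene (451.0,204.2) and top (102.8,230.8), and the lens base disc centred near scene (215.8,204) and top (355.2,224.4).

```bash
python3 - <<'E'
from h import *
import pickle
d=pickle.load(open("c0.pkl","rb"));S,T=d["scene"],d["top"]
np.set_printoptions(precision=4,suppress=True)
def ringc(c,w):
    b=sorted(blobs(mask(c,"red",w)),key=lambda b:b[0][4])[0];m=mask(c,"red",w)
    u,v,W,H,_=b[0];return np.array([u+(W-1)/2,v+(H-1)/2]),np.array(b[1])
rs,rt=ringc(S,(190,170,235,215))[1],ringc(T,(335,198,385,248))[1]
ring,e=tri(S,rs,T,rt);print("ring",ring,e,onz(S,rs,.066),onz(T,rt,.066))
# flat: outer base ellipse (hull fit)
def ell(c,w):
    m=mask(c,"dark",w);cs=max(cv2.findContours(m,0,1)[0],key=len);return cv2.fitEllipse(cv2.convexHull(cs))
es,et=ell(S,(318,174,362,212)),ell(T,(210,245,256,290));print(es,et)
print("flat",tri(S,es[0],T,et[0]),onz(S,es[0],.012),onz(T,et[0],.012))
hs=[(262,65),(320,80),(302,132),(245,115)];ht=[(70,70),(128,78),(115,145),(52,132)]
fs=lambda p,o:((p[0]+.5)/5-.5+o[0],(p[1]+.5)/5-.5+o[1])
S3=[onz(S,fs(p,(395,185)),.176) for p in hs];T3=[onz(T,fs(p,(85,210)),.176) for p in ht]
print("handle",tri(S,(451.,204.2),T,(102.8,230.8)),np.mean(S3,0),np.mean(T3,0));print(np.array(S3));print(np.array(T3))
print("base",onz(S,(215.8,204),.01),onz(T,(355.2,224.4),.01),tri(S,(215.8,204),T,(355.2,224.4)))
# lens normal from ellipse of pale glass, weak perspective
def pale(c,w):
    m=mask(c,"red",w);n,l=cv2.connectedComponents(1-m,connectivity=4)
    return m,l
for c,rc,w in((S,rs,(190,170,235,215)),(T,rt,(335,198,385,248))):
    m=mask(c,"red",w);m=cv2.morphologyEx(m,cv2.MORPH_CLOSE,np.ones((3,3)))
    cs,hier=cv2.findContours(m,cv2.RETR_CCOMP,cv2.CHAIN_APPROX_NONE)
    holes=sorted([k for k,h in zip(cs,hier[0]) if h[3]>=0],key=len)
    print("holes",[len(k) for k in holes])
    E=cv2.fitEllipse(holes[-1]);print(E)
    (cu,cv),(a,b),ang=E;r=a/b;th=np.deg2rad(ang) # width a along ang
    _,dv=ray(c,cu,cv);R=np.array(c["camera_from_world"])[:3,:3]
    z=R@dv
    for sg in(1,-1):
        ax=np.array([np.cos(th),np.sin(th),0])*sg;ax-=z*(ax@z);ax/=np.linalg.norm(ax)
        n=R.T@(-z*r+ax*np.sqrt(1-r*r));print("n",n,"tilt",np.degrees(np.arccos(n[2])),"az",np.degrees(np.arctan2(n[1],n[0])))
E
```

```text
ring [ 0.574  -0.2472  0.0605] 0.0016154077931900981 [ 0.5771 -0.2458  0.066 ] [ 0.5726 -0.2454  0.066 ]
((339.02581787109375, 193.78179931640625), (31.779924392700195, 35.176422119140625), 98.90850067138672) ((232.9865264892578, 267.6695556640625), (36.238311767578125, 36.570152282714844), 36.10341262817383)
flat (array([0.4342, 0.0412, 0.0016]), np.float64(0.002814449197769124)) [0.4414 0.0412 0.012 ] [0.4332 0.0411 0.012 ]
handle (array([0.4695, 0.2949, 0.1708]), np.float64(0.0010154151848248399)) [0.4733 0.294  0.176 ] [0.4687 0.2928 0.176 ]
[[0.4603 0.2817 0.176 ]
 [0.4578 0.3069 0.176 ]
 [0.4869 0.306  0.176 ]
 [0.4883 0.2812 0.176 ]]
[[0.4824 0.3046 0.176 ]
 [0.4818 0.2804 0.176 ]
 [0.4541 0.2799 0.176 ]
 [0.4564 0.3064 0.176 ]]
base [ 0.5936 -0.2357  0.01  ] [ 0.5734 -0.2458  0.01  ] (array([ 0.5788, -0.2489, -0.0204]), np.float64(0.0042238470084693365))
holes [18]
((213.0, 185.5), (5.55806303024292, 6.681138515472412), 90.0)
n [0.8016 0.4539 0.3891] tilt 67.10230833789086 az 29.521966253349884
n [-0.0539  0.0888  0.9946] tilt 5.963329430737635 az 121.23094296397721
holes [23, 85]
((359.5412902832031, 220.76939392089844), (29.983278274536133, 30.878997802734375), 97.86759948730469)
n [-0.431   0.1758  0.8851] tilt 27.741666886218 az 157.8065300241031
n [0.0363 0.1634 0.9859] tilt 9.637252414552616 az 77.47556233667738
```

```bash
python3 - <<'E'
from h import *
import pickle
d=pickle.load(open("c0.pkl","rb"));S,T=d["scene"],d["top"]
np.set_printoptions(precision=4,suppress=True)
def pale(c,w):
    lab=cv2.cvtColor(c["color"],cv2.COLOR_RGB2LAB).astype(int)
    u0,v0,u1,v1=w;g=lab[v0:v1,u0:u1]
    m=((g[...,1]<=124)&(g[...,0]>110)).astype(np.uint8)
    m=cv2.morphologyEx(m,cv2.MORPH_CLOSE,np.ones((5,5)))
    k=max(cv2.findContours(m,0,1)[0],key=cv2.contourArea)
    k=cv2.convexHull(k)+np.array([u0,v0]);return cv2.fitEllipse(k),cv2.boundingRect(k)
for nm,c,w in(("flatS",S,(318,174,362,212)),("flatT",T,(210,245,256,290)),("redS",S,(190,170,235,215)),("redT",T,(335,198,385,248)),("bluS",S,(300,235,350,285))):
    E,bb=pale(c,w);print(nm,E,bb)
    (cu,cv),(a,b),ang=E
    if nm[:4]=="flat":print(onz(c,(cu,cv),.02))
    r=a/b;th=np.deg2rad(ang);_,dv=ray(c,cu,cv);R=np.array(c["camera_from_world"])[:3,:3];z=R@dv
    for sg in(1,-1):
        ax=np.array([np.cos(th),np.sin(th),0])*sg;ax-=z*(ax@z);ax/=np.linalg.norm(ax)
        n=R.T@(-z*r+ax*np.sqrt(1-r*r));print("n",n,"tilt",np.degrees(np.arccos(n[2])),"az",np.degrees(np.arctan2(n[1],n[0])))
E
```

```text
flatS ((339.5859375, 191.3484649658203), (20.46318817138672, 24.373493194580078), 99.84876251220703) (328, 181, 25, 21)
[0.439  0.0409 0.02  ]
n [0.8954 0.1815 0.4067] tilt 66.00282467694224 az 11.460177210092722
n [ 0.0052 -0.0088  0.9999] tilt 0.5874931743007561 az -59.367407725347334Traceback (most recent call last):
  File "<stdin>", line 13, in <module>
  File "<stdin>", line 10, in pale
ValueError: max() iterable argument is empty
```

Emit:
play_rows(increments="0 0 -0.14 -0.04 0 0 1; 0 0 -0.28 -0.08 0 0 1; 0 0 -0.4 -0.12 -0.05 0 1; 0 0 -0.4 -0.16 -0.09 0 1; 0 0 -0.4 -0.2 -0.13 0 1; 0 0 -0.4 -0.24 -0.17 0 1")

```text
time: 0.7
ee_pos: [0.3862, 0.3544, 0.2222]
eef_rot: [0.0, 1.0, -0.0, -0.0]
ft_force: [0.6, -0.1, 0.1]
width: 0.087
grip_force: 0.0
```

Emit:
play_rows(increments="0 0 0 0 0 0 1; 0 0 0 0 0 0 1")

```text
time: 0.9
ee_pos: [0.3865, 0.3554, 0.2226]
eef_rot: [0.002, 1.0, 0.0, -0.0]
ft_force: [-0.5, 0.5, -1.3]
width: 0.0873
grip_force: 0.0
```

```bash
python3 - <<'E'
from h import *
from bench import read_state
print(read_state()["ee_pos"])
import pickle
d=pickle.load(open("c0.pkl","rb"));S=d["scene"]
np.set_printoptions(precision=4,suppress=True)
lab=cv2.cvtColor(S["color"],cv2.COLOR_RGB2LAB).astype(int)
for nm,w in(("red",(190,170,235,215)),("blu",(300,235,350,285))):
  for thr in(122,124,126):
    u0,v0,u1,v1=w;g=lab[v0:v1,u0:u1]
    m=((g[...,1]<=thr)&(g[...,0]>110)).astype(np.uint8)
    m=cv2.morphologyEx(m,cv2.MORPH_CLOSE,np.ones((5,5)))
    k=max(cv2.findContours(m,0,1)[0],key=cv2.contourArea);k=cv2.convexHull(k)+np.array([u0,v0])
    if len(k)<5: continue
    E=cv2.fitEllipse(k);(cu,cv),(a,b),ang=E;print(nm,thr,E)
    r=a/b;th=np.deg2rad(ang);_,dv=ray(S,cu,cv);R=np.array(S["camera_from_world"])[:3,:3];z=R@dv
    for sg in(1,-1):
        ax=np.array([np.cos(th),np.sin(th),0])*sg;ax-=z*(ax@z);ax/=np.linalg.norm(ax)
        n=R.T@(-z*r+ax*np.sqrt(1-r*r));print(" n",n,"tilt",np.degrees(np.arccos(n[2])),"az",np.degrees(np.arctan2(n[1],n[0])))
E
```

```text
[0.38645949 0.35541445 0.22259971]
red 122 ((212.67584228515625, 187.04127502441406), (18.949907302856445, 26.81170082092285), 111.22269439697266)
 n [0.9404 0.223  0.2567] tilt 75.1266919709469 az 13.342118051771568
 n [-0.3087  0.2375  0.921 ] tilt 22.923136253568757 az 142.4279002964111
red 124 ((212.81484985351562, 187.08802795410156), (19.69198226928711, 27.257137298583984), 105.84130096435547)
 n [0.9214 0.2889 0.2599] tilt 74.93291882000165 az 17.40917852225442
 n [-0.2756  0.1815  0.944 ] tilt 19.267625606954308 az 146.63857917569203
red 126 ((212.07888793945312, 187.03182983398438), (20.230989456176758, 31.879350662231445), 104.15129852294922)
 n [0.947  0.2887 0.1411] tilt 81.88857715898959 az 16.957799934353936
 n [-0.3804  0.126   0.9162] tilt 23.622777932903638 az 161.6696006511639
blu 122 ((324.0290222167969, 252.87356567382812), (19.05936622619629, 28.351118087768555), 92.35997009277344)
 n [0.9149 0.2919 0.2789] tilt 73.8050147307378 az 17.697370372108892
 n [-0.3332 -0.1709  0.9272] tilt 21.992730705598383 az -152.8449945290481
blu 124 ((324.29107666015625, 253.1730194091797), (20.20461082458496, 28.962406158447266), 94.4769515991211)
 n [0.9138 0.2611 0.3112] tilt 71.86777248414386 az 15.949020407184262
 n [-0.3106 -0.1365  0.9407] tilt 19.830133731740553 az -156.27655913928535
blu 126 ((324.1454162597656, 253.83123779296875), (22.34468650817871, 30.01917839050293), 93.03919982910156)
 n [0.8869 0.2677 0.3765] tilt 67.88160932267428 az 16.79690827221271
 n [-0.245  -0.135   0.9601] tilt 16.241679541309416 az -151.1450428892545
```

Emit:
play_rows(increments="0 0 0 -0.035 -0.026 0 1; 0 0 0 -0.07 -0.052 0 1; 0 0 0 -0.0845 -0.062 0 1; 0 0 0 -0.0845 -0.062 0.04 1; 0 0 0 -0.0845 -0.062 0.08 1; 0 0 0 -0.0845 -0.062 0.0935 1; 0 0 0 -0.0845 -0.062 0.0935 1")

```text
time: 1.6
ee_pos: [0.4688, 0.2949, 0.1273]
eef_rot: [-0.001, 1.0, -0.001, -0.002]
ft_force: [0.4, 0.5, 0.2]
width: 0.0873
grip_force: 0.0
```

```bash
python3 - <<'E'
from bench import *
import cv2,numpy as np
s=read_state();print(s["ee_pos"],s["eef_rot"])
a=camera("scene")["color"];b=camera("top")["color"]
f=lambda a,u,v:cv2.resize(a[v:v+100,u:u+100],None,fx=4,fy=4,interpolation=2)
cv2.imwrite("pics/g.png",np.hstack([f(a,390,170),f(b,60,190)])[:,:,::-1])
E
```

```text
[0.46883128 0.29488628 0.12726453] [-5.02002600e-04  9.99997812e-01 -1.11591483e-03 -1.69656255e-03]
```

View pics/g.png

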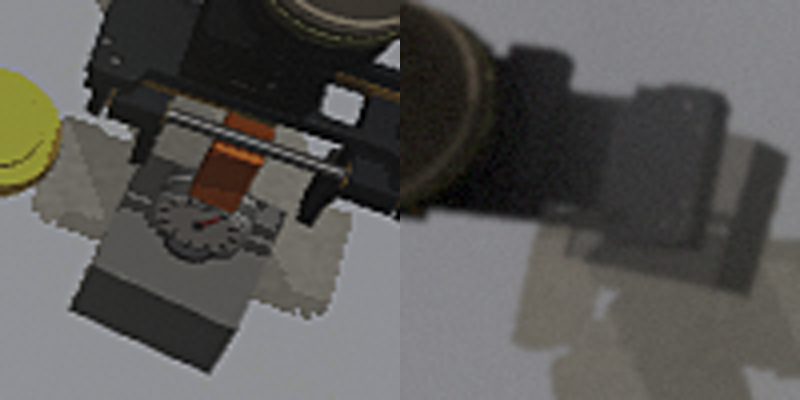

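The handle sits midway between the fingers (left one at crop column 145, right one at 315, handle at 235). Closing on it.

Emit:
play_rows(increments="0 0 0 0 0 0 0; 0 0 0 0 0 0 0; 0 0 0 0 0 0 0; 0 0 0 0 0 0 0; 0 0 0 0 0 0 0; 0 0 0 0 0 0 0", grip_force=30)

```text
time: 2.3
ee_pos: [0.4704, 0.2945, 0.1291]
eef_rot: [0.0, 1.0, 0.0, 0.0]
ft_force: [-0.0, 0.2, 0.5]
width: 0.0472
grip_force: 0.0
```

Emit:
play_rows(increments="0 0 0 0 0 -0.02 0; 0 0 0 0 0 -0.05 0; 0 0 0 0 0 -0.085 0; 0 0 0 0 0 -0.12 0; 0 0 0 0 0 -0.12 0")

```text
time: 2.8
ee_pos: [0.4721, 0.2957, 0.2542]
eef_rot: [0.001, 1.0, 0.002, 0.003]
ft_force: [0.3, 0.5, -0.4]
width: 0.0072
grip_force: 0.0
```

The fingers needed longer than I gave them, so they came away empty. I'll reopen and check that the gauge still stands in place.

Emit:
play_rows(increments="0 0 0 0 0 0 1; 0 0 0 0 0 0 1; 0 0 0 0 0 0 1; 0 0 0 0 0 0 1; 0 0 0 0 0 0 1; 0 0 0 0 0 0 1; 0 0 0 0 0 0 1; 0 0 0 0 0 0 1")

```text
time: 3.6
ee_pos: [0.4704, 0.2945, 0.249]
eef_rot: [0.0, 1.0, 0.0, -0.0]
ft_force: [-0.1, -0.2, -0.3]
width: 0.0635
grip_force: 0.0
```

```bash
python3 - <<'E'
from bench import *
from h import *
s=read_state();print(s["ee_pos"],s["eef_rot"],s["width"])
S=camera("scene")
print(blobs(mask(S,"orange",(410,170,490,250))))
f=lambda a,u,v:cv2.resize(a[v:v+100,u:u+100],None,fx=4,fy=4,interpolation=2)
cv2.imwrite("pics/g2.png",f(S["color"],390,170)[:,:,::-1])
E
```

```text
[0.47037041 0.29449323 0.24903159] [ 3.94936751e-04  9.99999921e-01  3.36075952e-05 -7.93626484e-06] 0.06351378048715199
[([438, 198, 20, 25, 291], [447.6, 210.0])]
```

View pics/g2.png

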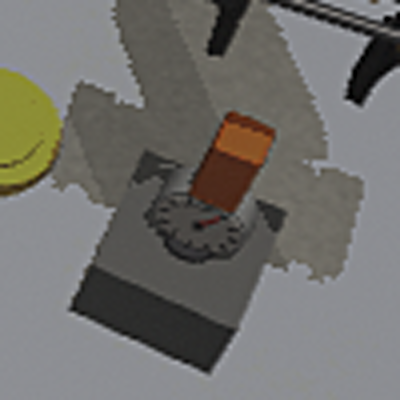

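The gauge hasn't moved: the handle blob is still at (447.6,210). Reopening, descending and closing fully.

Emit:
play_rows(increments="0 0 0 0 0 0.03 1; 0 0 0 0 0 0.06 1; 0 0 0 0 0 0.09 1; 0 0 0 0 0 0.12 1; 0 0 0 0 0 0.12 0; 0 0 0 0 0 0.12 0; 0 0 0 0 0 0.12 0; 0 0 0 0 0 0.12 0", grip_force=30)

```text
time: 4.45
ee_pos: [0.4712, 0.2951, 0.1309]
eef_rot: [0.0, 1.0, 0.001, 0.001]
ft_force: [-0.5, 0.4, 0.6]
width: 0.0633
grip_force: 0.0
```

Emit:
play_rows(increments="0 0 0 0 0 0 0; 0 0 0 0 0 0 0; 0 0 0 0 0 0 0; 0 0 0 0 0 0 0; 0 0 0 0 0 0 0; 0 0 0 0 0 0 0; 0 0 0 0 0 0 0; 0 0 0 0 0 0 0")

```text
time: 5.25
ee_pos: [0.4704, 0.2945, 0.1291]
eef_rot: [0.0, 1.0, 0.0, 0.0]
ft_force: [-1.1, -0.7, 0.7]
width: 0.0286
grip_force: 28.7
```

Gripped: the opening is 28.6 mm, flush on the handle. Lifting, then moving over the flat glass.

Emit:
play_rows(increments="0 0 0 0 0 -0.02 0; 0 0 0 0 0 -0.05 0; 0 0 0 0 0 -0.085 0; 0 0 0 0.005 -0.03 -0.09 0; 0 0 0 0.01 -0.07 -0.09 0; 0 0 0 0.017 -0.11 -0.09 0; 0 0 0 0.023 -0.15 -0.09 0; 0 0 0 0.03 -0.19 -0.09 0")

```text
time: 6.05
ee_pos: [0.4397, 0.1029, 0.2188]
eef_rot: [0.0, 1.0, 0.0, -0.0]
ft_force: [1.4, -1.1, -2.0]
width: 0.0288
grip_force: 28.7
```

Emit:
play_rows(increments="0 0 0 0.002 -0.03 0 0; 0 0 0 0.004 -0.055 0 0; 0 0 0 0.0045 -0.0635 0 0; 0 0 0 0.0045 -0.0635 0.025 0; 0 0 0 0.0045 -0.0635 0.05 0; 0 0 0 0.0045 -0.0635 0.055 0; 0 0 0 0.0045 -0.0635 0.055 0; 0 0 0 0.0045 -0.0635 0.055 0")

```text
time: 6.85
ee_pos: [0.4362, 0.0415, 0.165]
eef_rot: [0.0, 1.0, 0.0, 0.0]
ft_force: [0.6, -0.3, -2.2]
width: 0.0283
grip_force: 28.7
```

```bash
python3 - <<'E'
from bench import *
from h import *
s=read_state();print(s["ee_pos"],s["eef_rot"],s["width"],s["grip_force"],s["ft_force"])
S=camera("scene");T=camera("top")
P=np.array(s["ee_pos"])-[0,0,.123];print("tip px",proj(S,P),proj(T,P),"flat px (339.6,191.3) T(233,267.7)")
f=lambda a,u,v:cv2.resize(a[v:v+100,u:u+100],None,fx=4,fy=4,interpolation=2)
cv2.imwrite("pics/g3.png",np.hstack([f(S["color"],290,130),f(T["color"],185,215)])[:,:,::-1])
E
```

```text
[0.43622002 0.04147188 0.16502521] [1.57571267e-04 9.99999848e-01 1.70794439e-04 4.99033701e-04] 0.028288239118482852 28.704985950389528 [ 0.62469115 -0.33722585 -2.21174786]
tip px [341.05952749 185.87947958] [231.40629402 265.51466106] flat px (339.6,191.3) T(233,267.7)
```

View pics/g3.png

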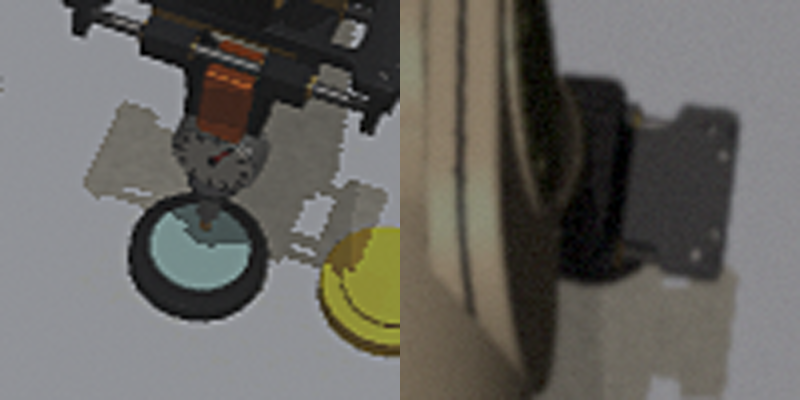

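The tip shows at scene (342,186.5) against a predicted (341,186), so it is over the glass disc and my pose is good. Pressing down.

Emit:
play_rows(increments="0 0 0 0 0 0.01 0; 0 0 0 0 0 0.02 0; 0 0 0 0 0 0.0235 0; 0 0 0 0 0 0.0255 0; 0 0 0 0 0 0.0255 0; 0 0 0 0 0 0.0255 0; 0 0 0 0 0 0.0255 0")

```text
time: 7.65
ee_pos: [0.4357, 0.0411, 0.1387]
eef_rot: [0.0, 1.0, 0.0, 0.0]
ft_force: [-0.9, -0.9, 1.1]
width: 0.0286
grip_force: 28.7
```

```bash
python3 - <<'E'
from bench import *
import numpy as np
np.set_printoptions(precision=4,suppress=True)
r=[]
s=read_state();print(s["ee_pos"],s["ft_force"])
E
```

```text
[0.4357 0.0411 0.1387] [-0.8706 -0.9344  1.0663]
```

Contact force is about 2.9 N, roughly half stroke. Holding.

Emit:
play_rows(increments="0 0 0 0 0 0 0; 0 0 0 0 0 0 0; 0 0 0 0 0 0 0; 0 0 0 0 0 0 0; 0 0 0 0 0 0 0; 0 0 0 0 0 0 0")

```text
time: 8.25
ee_pos: [0.4357, 0.041, 0.1385]
eef_rot: [0.0, 1.0, 0.0, 0.0]
ft_force: [-0.6, 0.5, 1.3]
width: 0.0294
grip_force: 28.7
```

Emit:
play_rows(increments="0 0 0 0 0 0 0; 0 0 0 0 0 0 0; 0 0 0 0 0 0 0; 0 0 0 0 0 0 0; 0 0 0 0 0 0 0; 0 0 0 0 0 0 0")

```text
time: 8.85
ee_pos: [0.4357, 0.041, 0.1385]
eef_rot: [0.0, 1.0, 0.0, -0.0]
ft_force: [-0.1, 1.4, 0.9]
width: 0.0285
grip_force: 28.7
```

```bash
python3 - <<'E'
from bench import *
from h import *
s=read_state();print(s["ft_force"],s["ee_pos"])
S=camera("scene");print(S["color"].shape)
cv2.imwrite("pics/x.png",S["color"][:,:,::-1])
from scipy.spatial.transform import Rotation as R
# target: gauge z axis = n ; tool z = -n ; keep minimal rotation from current
a=np.deg2rad(152);n=np.array([np.sin(.314)*np.cos(a),np.sin(.314)*np.sin(a),np.cos(.314)])
# current tool: x=-X, y=Y, z=-Z
B=np.array([[-1,0,0],[0,1,0],[0,0,-1.]])
ax=np.cross([0,0,1],n);ax/=np.linalg.norm(ax);print("n",n,"rotvec in tool",B.T@(ax*.314))
ring=np.array([.575,-.2455,.066])
for h in(.03,0.,-.005):print(h,"TCP",ring+n*(.123+h))
E
```

```text
[-0.11807544  1.38437315  0.92261927] [0.43565213 0.04103477 0.13851503]
(420, 560, 3)
n [-0.27271207  0.14500358  0.95110572] rotvec in tool [ 0.14741407 -0.27724554  0.        ]
0.03 TCP [ 0.53327505 -0.22331445  0.21151918]
0.0 TCP [ 0.54145642 -0.22766456  0.182986  ]
-0.005 TCP [ 0.54281998 -0.22838958  0.17823047]
```

Emit:
play_rows(increments="0 0 0 0 0 -0.02 0; 0 0 0 0 0 -0.05 0; 0 0 0 0 0 -0.085 0; 0 0 0 -0.013 -0.035 -0.095 0; 0 0 0 -0.028 -0.075 -0.095 0; 0.036 -0.069 0 -0.043 -0.115 -0.095 0; 0.073 -0.138 0 -0.058 -0.155 -0.095 0; 0.11 -0.207 0 -0.073 -0.195 -0.095 0")

```text
time: 9.7
ee_pos: [0.5088, -0.1559, 0.2335]
eef_rot: [0.0, 0.993, -0.056, 0.104]
ft_force: [0.8, 0.5, -1.6]
width: 0.0289
grip_force: 28.7
```

```bash
python3 - <<'E'
from h import *
from bench import read_state
from scipy.spatial.transform import Rotation as R
s=read_state();p=np.array(s["ee_pos"]);Q=R.from_quat(s["eef_rot"]).as_matrix()
print(p,s["eef_rot"])
T=np.array([.5306,-.2219,.221]);print("shift tool",Q.T@(T-p))
n=np.array([-.2727,.145,.9511]);g=-Q[:,2];ax=np.cross(g,n);print("rot tool",Q.T@ax)
E
```

```text
[ 0.50882995 -0.15591701  0.23345094] [ 4.30550019e-04  9.92967693e-01 -5.58717227e-02  1.04371093e-01]
shift tool [-0.01800126 -0.06391809  0.02394051]
rot tool [ 3.52347317e-02 -6.80072621e-02 -7.40126430e-19]
```

Emit:
play_rows(increments="0.018 -0.034 0 -0.009 -0.03 0.005 0; 0.036 -0.068 0 -0.018 -0.06 0.01 0; 0.036 -0.068 0 -0.018 -0.064 0.02 0; 0.036 -0.068 0 -0.018 -0.064 0.024 0; 0.036 -0.068 0 -0.018 -0.064 0.024 0; 0.036 -0.068 0 -0.018 -0.064 0.024 0")

```text
time: 10.3
ee_pos: [0.5304, -0.2189, 0.2206]
eef_rot: [-0.0, 0.988, -0.072, 0.137]
ft_force: [-1.1, -0.2, -1.3]
width: 0.0286
grip_force: 28.7
```

```bash
python3 - <<'E'
from bench import *
from h import *
from scipy.spatial.transform import Rotation as R
s=read_state();p=np.array(s["ee_pos"]);Q=R.from_quat(s["eef_rot"]).as_matrix();print(p,-Q[:,2])
S=camera("scene");T=camera("top");tip=p+.123*Q[:,2]
print("tip",tip,proj(S,tip),proj(T,tip),"ball",proj(S,tip-.004*Q[:,2]),proj(T,tip-.004*Q[:,2]))
ring=np.array([.575,-.2455,.066]);print("ring",proj(S,ring),proj(T,ring))
print(blobs(mask(S,"red",(190,170,235,215))));print(blobs(mask(T,"red",(335,198,385,248))))
f=lambda a,u,v:cv2.resize(a[v:v+75,u:u+80],None,fx=5,fy=5,interpolation=2)
cv2.imwrite("pics/g4.png",np.hstack([f(S["color"],175,145),f(T["color"],320,180)])[:,:,::-1])
E
```

```text
[ 0.53041417 -0.2188503   0.22063184] [-0.26990443  0.14312687  0.95219026]
tip [ 0.56361241 -0.2364549   0.10351243] [217.29088655 174.09852062] [358.41785372 220.83361732] ball [217.5521374  172.94186585] [358.4565746  220.96033213]
ring [213.40644612 184.98928588] [359.52445287 219.49244131]
[([196, 177, 32, 28, 190], [208.4, 195.6]), ([209, 182, 9, 8, 28], [212.9, 185.6])]
[([355, 205, 16, 5, 37], [363.4, 206.5])]
```

View pics/g4.png

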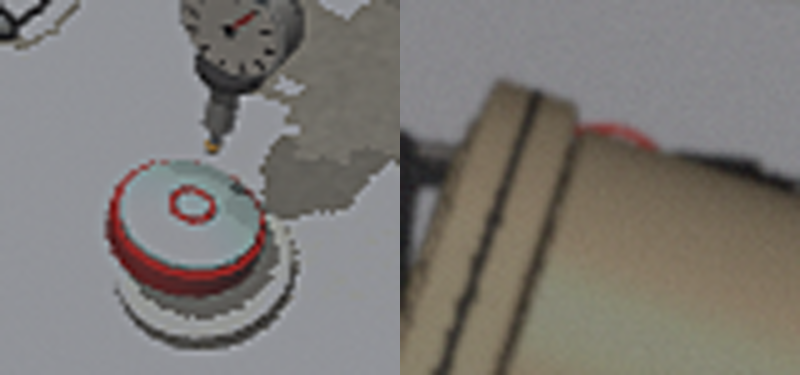

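The ball shows at scene (217.2,174.4), about 1 px lower than predicted, so the scene camera reads roughly 2.5 mm too far in x and the ring is at x ≈ 0.574. Approaching along the axis and stopping 4 mm above.

```bash
cat > go.py <<'E'
import sys
from h import *
from bench import read_state
from scipy.spatial.transform import Rotation as R
def go(ring,h,n=np.array([-.2727,.145,.9511])):
    s=read_state();p=np.array(s["ee_pos"]);Q=R.from_quat(s["eef_rot"]).as_matrix()
    T=np.array(ring)+n*(.123+h);tip=p+.123*Q[:,2]
    print("ee",p.round(4),"axis",(-Q[:,2]).round(4),"f",np.round(s["ft_force"],2));print("tip",tip.round(4),"ball px",proj(C,tip-.004*Q[:,2]).round(2) if C else "")
    print("shift",(Q.T@(T-p)).round(4),"rot",(Q.T@np.cross(-Q[:,2],n)).round(4))
C=None
E
python3 -c "
from go import *
go([.574,-.2455,.066],.005)"
```

```text
ee [ 0.5305 -0.2192  0.2211] axis [-0.2708  0.1433  0.9519] f [ 0.18 -0.16 -0.94]
tip [ 0.5638 -0.2368  0.104 ] ball px 
shift [ 0.0009 -0.0027  0.0351] rot [ 0.0018 -0.0021  0.    ]
```

Emit:
play_rows(increments="0 0 0 0.001 -0.0027 0.01 0; 0 0 0 0.001 -0.0027 0.02 0; 0 0 0 0.001 -0.0027 0.03 0; 0 0 0 0.001 -0.0027 0.035 0; 0 0 0 0.001 -0.0027 0.035 0; 0 0 0 0.001 -0.0027 0.035 0; 0 0 0 0.001 -0.0027 0.035 0")

```text
time: 11.1
ee_pos: [0.5389, -0.2279, 0.188]
eef_rot: [0.0, 0.988, -0.073, 0.137]
ft_force: [-0.2, 0.3, -1.3]
width: 0.0284
grip_force: 28.7
```

```bash
python3 - <<'E'
import go
from bench import *
from h import *
S=camera("scene");go.C=S
go.go([.574,-.2455,.066],-.0045)
print(blobs(mask(S,"red",(190,170,235,215))))
cv2.imwrite("pics/g5.png",cv2.resize(S["color"][155:205,185:245],None,fx=12,fy=12,interpolation=0)[:,:,::-1])
E
```

```text
ee [ 0.5389 -0.2278  0.1881] axis [-0.2712  0.1438  0.9517] f [-0.2  -0.33 -2.07]
tip [ 0.5723 -0.2455  0.071 ] ball px [213.95 181.92]
shift [-0.0001  0.0009  0.0097] rot [ 0.0013 -0.0016 -0.    ]
[([196, 177, 32, 28, 193], [208.7, 195.4]), ([209, 182, 9, 8, 23], [212.8, 186.3])]
```

View pics/g5.png

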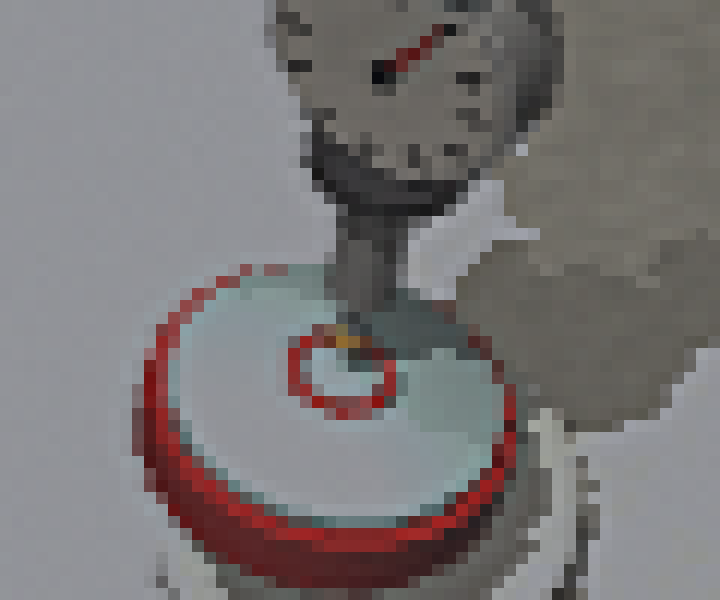

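The ball shows at (213.4,182.8), a bias of (-0.5,+0.9) px from prediction. With that applied, the planned contact point projects to (213.0,185.5), which matches the ring centre. Pressing gently.

Emit:
play_rows(increments="0 0 0 0 0.0004 0.003 0; 0 0 0 0 0.0004 0.005 0; 0 0 0 0 0.0004 0.006 0; 0 0 0 0 0.0004 0.007 0; 0 0 0 0 0.0004 0.007 0; 0 0 0 0 0.0004 0.007 0; 0 0 0 0 0.0004 0.007 0; 0 0 0 0 0.0004 0.007 0")

```text
time: 11.95
ee_pos: [0.5407, -0.2284, 0.181]
eef_rot: [0.0, 0.988, -0.073, 0.137]
ft_force: [-0.4, 0.7, -0.4]
width: 0.0284
grip_force: 28.7
```

```bash
python3 - <<'E'
import go
from bench import *
import numpy as np
F=[]
for i in range(16):
    go.C=camera("scene");F.append(np.array(read_state()["ft_force"]))
print(np.mean(F,0),np.std(F,0))
go.go([.574,-.2455,.066],-.005)
E
```

```text
[ 0.26094084  0.22234094 -0.10590377] [0.50961937 0.47867831 0.47988165]
ee [ 0.5406 -0.2284  0.1809] axis [-0.2705  0.1437  0.9519] f [-0.14 -0.52  0.34]
tip [ 0.5739 -0.2461  0.0638] ball px [213.74 183.95]
shift [-0.0004  0.0004  0.0029] rot [ 0.0013 -0.0023  0.    ]
```

The force has risen about 1.6 N, roughly 2 mm in as expected. Pressing 3 mm more.

Emit:
play_rows(increments="0 0 0 0 0 0.001 0; 0 0 0 0 0 0.002 0; 0 0 0 0 0 0.003 0; 0 0 0 0 0 0.003 0; 0 0 0 0 0 0.003 0; 0 0 0 0 0 0.003 0; 0 0 0 0 0 0.003 0; 0 0 0 0 0 0.003 0")

```text
time: 13.55
ee_pos: [0.5415, -0.2288, 0.1781]
eef_rot: [0.0, 0.988, -0.073, 0.137]
ft_force: [-0.7, 1.4, -0.1]
width: 0.0287
grip_force: 28.7
```

```bash
python3 - <<'E'
import go
from bench import *
from h import *
F=[]
for i in range(16):
    go.C=camera("scene");F.append(np.array(read_state()["ft_force"]))
print(np.mean(F,0))
go.go([.574,-.2455,.066],-.005)
S=go.C
cv2.imwrite("pics/g6.png",cv2.resize(S["color"][155:205,185:245],None,fx=12,fy=12,interpolation=0)[:,:,::-1])
E
```

```text
[-0.04629614  0.56801595  1.08652532]
ee [ 0.5415 -0.2288  0.1781] axis [-0.2705  0.1438  0.9519] f [-0.44  1.83  0.93]
tip [ 0.5747 -0.2465  0.061 ] ball px [213.54 184.77]
shift [-0.0004  0.0004 -0.0001] rot [ 0.0013 -0.0023  0.    ]
```

View pics/g6.png

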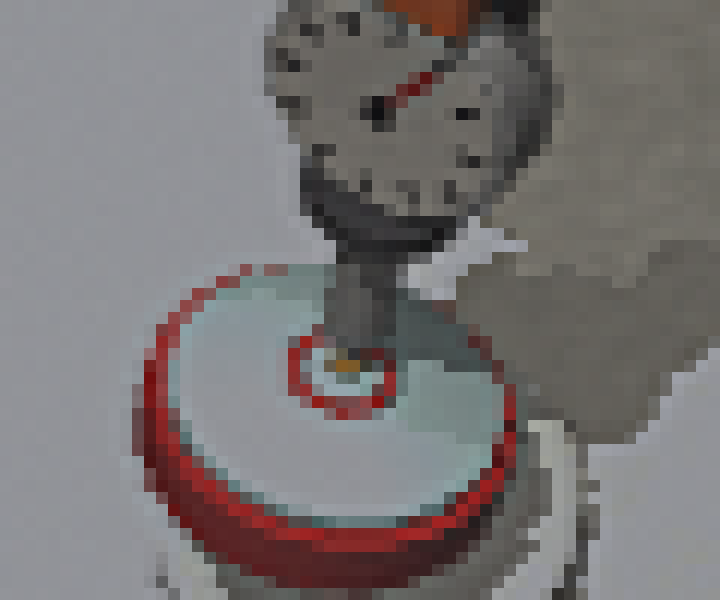

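The ball sits inside the ring: it is at crop (347,368) with the ring centre at (342,371), so the contact is about 1.5 mm off. The press is about 2.7 N, half stroke. Handing in.

```bash
python3 -c "
from bench import *
print(close_job())"
```

```text
the job is handed in; nothing more can be done
None
```

The job is handed in, but no verdict came back: by my own readings, the gauge was held upright on the flat glass for over a second at about 2.9 N, and it finished held square in the red ring, about 1.5 mm off centre and pressed about half way in at about 2.7 N.

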